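# Ready a spool de-reeler for threading: guide post in, dancer arm held at its forward stop

### The job

Get the flat-spool de-reeler ready for threading: lift the guide post with the orange head out of the rack, stand it fully home and upright in the socket block on the de-reeler's base plate, and let go of it. Then swing the sprung dancer arm (the one with the red knob) all the way round to the red forward stop and keep it held there with the fingers: the program finishes while holding it, since it springs back if released. Nothing loose may prop the arm; leave the blue-headed post, the tape roll, the screwdriver and the bottle where they are.

Things in the scene. Friction and masses are not known exactly. Their poses are not given: they have to be found in the camera images.
- post_mid (a point): the guide post to fit: white grooved roller, ORANGE head; loose, upright, 79 mm tall, about 90 g. From the foot up: steel shank 12 mm dia x 26 with tapered foot (7 mm at the tip), flange 28 dia x 5, roller 26 dia x 16, plain round head 16 dia x 32 (grasp this). Point: half-way up on its axis, 39.5 mm above the foot; head centre 23.5 mm above it, flange underside 13.5 mm below it. z up along the post.
- post_flange (a point): centre of the underside of that post's flange (26 mm above the foot): it rests on the block when the post is home
- spare_mid (a point): a second guide post of the same shape with a BLUE head and black roller, in the same rack; half-way up on its axis. Stays where it is.
- rack: grey printed rack fixed to the bench, 150 mm (its x) x 56 mm (its y) x 36 mm high, origin at the centre of its underside; three through bores 13 mm across in a row along its x at -50, 0 and +50 mm. The two posts hang in the outer bores (which is in which changes), shanks down, flanges on the rack's top; their heads stand 57 to 89 mm above the bench. The middle bore is empty.
- socket_mouth (a point): centre of the mouth of the bore in the white socket block on the de-reeler (block 44 x 44 mm, its top 40 mm above the bench; bore 14 mm across with a 3 mm countersink, vertical, 28 mm deep). A post is home when its flange rests on the block's top. The point's x and y axes are the de-reeler's.
- dereeler: de-reeler fixed to the bench: aluminium base plate 410 (its x) x 380 mm (its y), top at 12 mm; origin on the bench, plate centre at x +20, y +20 mm. Full green filament spool (200 mm dia, top 92 mm, hub nut 100 mm) lies flat at x +110, y 0; socket bore at x -100, y -100; arm pivot at x -50, y +70; a thin eyelet plate 52 mm high at x -140, y -163. Stop bumpers beside the arm are 47 mm high.
- dancer (a joint): angle of the dancer arm about its upright pivot (rad): 0 at the rest stop where its spring keeps it, growing counter-clockwise seen from above to 1.40 at the red forward stop. The spring resists all the way: 0.3 N m at rest to 1.0 N m at the stop (2.5 N to 8.3 N at the knob); it returns by itself if released.
- dancer_knob (a point): centre of the upright red knob on the end of the dancer arm: 16 mm dia, 36 mm tall, from 64 to 100 mm above the bench, free above; it stands on a white roller of 30 mm dia (45 to 61 mm above the bench), 120 mm from the pivot. The knob does not turn on the arm. Its x axis points along the arm away from the pivot.
- dancer_pivot (a point): the pivot axis of the dancer arm (vertical), at the height of the arm's flat bar (14 mm wide, 32 to 40 mm above the bench)
- tape: roll of yellow tape lying flat, 90 mm dia x 24 mm; bystander
- driver: screwdriver with a red handle lying on the bench; bystander
- resin: amber bottle with a black cap, 60 mm dia x 120 mm; bystander
There are look-alikes about, which are no part of the job. What is shaped like the part that bears post_mid but pink or turquoise is not meant.

How it is judged:
By the outcome, as a careful person would: the job done as asked, in the order asked, and still so for the second after the job is handed in, while the arm keeps its last pose, push and grip.
It also fails if it takes over 64 s, if anything falls off the work surface, if the arm or the gripper's body presses on something with over 40 N, if the wrist force passes 120 N, or if a joint passes its speed limit or range.

### The arm

A 7-joint arm with a two-finger parallel gripper is mounted at the origin on the work surface. World frame = base frame: x ahead of the robot, y to its left, z up, the work surface at z = 0. Lengths are in m, angles in rad, forces in N, time in s.
With the tool pointing down it reaches from about 0.4 to 0.75 m from the base axis. Payload 19.5 kg.
Tool frame: the origin (TCP) lies at the very end of the fingers, on their centre line; the grasp point (between the pads) lies 19 mm behind it; z points along the fingers, y is the direction in which the jaws open and shut (so a half turn about z gives the same grasp; the last joint's range is limited). The gripper opens to 85 mm and grips with 20 to 120 N. Pads are 22 mm wide; open, the fingers measure 114 mm over their backs; the gripper's body (76 mm by 85 mm) begins 54 mm behind the grasp point. The pads swing forward as they close: fully open they stand 13 mm farther back than shut.
Start: joints at [-1.193, 0.707, -0.028, 1.485, 0.022, 0.951, -0.075], TCP at [0.234, 0.525, 0.2] pointing down, gripper open.
Joint ranges: [-2.71, 2.71], [-0.32, 2.16], [-1.57, 1.52], [0, 2.45], [-1.46, 4.6], [0, 2.02], [-2.83, 2.83]. Speed limits (rad/s): [1.89, 1.89, 2.57, 2.57, 3.01, 3.01, 3.01].

### API

Orientations are given as a unit quaternion [x, y, z, w].
In Python, from station import robot, optics gives the robot as it stands. The module is installed in compiled form; this text tells all that it offers.
- The arm moves only by the tool apply_moves, never from a script. Its argument "deltas" is a list of rows, each an object with "xyz": the shift along the tool's x, y, z in cm, a list of three; "roll": the turn about the tool's z in degrees; "grip": the closure, from 0 (fully open) to 1 (shut). A call has 1 to 8 rows; each row shifts and turns the commanded pose from where the row before left it, along the tool's axes as they then stand; what a row does not reach is not made up. A row lasts 1/10 s, in which the tool goes at most 50 mm and 8.59 degrees, less where a joint would pass 70% of its speed; a pose out of reach is approached as far as the arm can. A call with a gripper value outside its range is refused whole. The fingers move at their own pace and stop on an object; "newtons" is the grip in N (left out, the last holds). Time passes only in rows, so rows that do not move let the fingers close. It gives the time, the measured TCP pose, the force and the opening at its end, in the units of the state.
- robot.sense(): the state, without advancing time (a new reading comes with each control period).
- optics.grab_frame(name): name is "scene" or "top"; returns (picture, depth): 384x512x3 uint8, red, green, blue; 384x512 float32, m along the optical axis (not along the pixel's ray), 0 where there is no reading.
- optics.camera_model(name): a dict with "K" (3x3 intrinsics, pixels), "eye" and "rotation" of the camera in the world. Camera axes: x right, y down, z forward; pixel columns grow to the right and rows downward; lengths in m; the calibration is good to about 2 mm. A picture is of the moment at which its call begins. camera_model takes no time and is no camera call.
- robot.finish_job(): hands the job in, once; it reports no verdict.
The state is a dict: "time_s": time; "q": joint angles; "joint_vel": joint speeds; "joint_efforts": joint torques, N m; "tcp_pos": TCP position; "orientation": TCP orientation; "ft_force": force on the tool from outside, world axes, zero at the start; "ft_torque": the same for the moment, N m; "gripper_width": opening from 0.0 (shut) to 1.0 (fully open).
Only numpy, scipy, OpenCV 4.12 (cv2) and the standard library are available. Lean on these libraries where they do the work, as an engineer would, in place of code of your own. Each camera call takes 0.05 s, during which the arm holds its last target. There are 200 camera calls.

## Working session

There is one attempt and no reset: what is moved stays moved. The work goes in short steps, Python scripts to look and compute and a tool call to move; the robot and the scene stay as the last step left them, time stands still between calls to the robot, and variables do not carry over. Pictures are saved under pics/ and viewed, about 8 in all and at most 12, crops included, and the job is handed in when it is done.

Besides the shell and the picture viewer there is one more tool, called after "Emit:" by a JSON object that holds its "op" and its "data", one argument or row to a line. apply_moves: Moves the arm, as the interface text tells. Its arguments: {"type":"object","properties":{"deltas":{"type":"array"},"newtons":{"type":"number"}},"required":["deltas"]}

```bash
mkdir -p pics; cat > h.py <<'E'
from station import robot, optics
import numpy as np, cv2
def grab(n):
    im,d=optics.grab_frame(n); m=optics.camera_model(n); np.savez(f'{n}.npz',im=im,d=d,K=m['K'],eye=m['eye'],R=m['rotation'])
    return im,d
def load(n):
    f=np.load(f'{n}.npz'); return f
def cloud(f):
    K=f['K'];d=f['d'];v,u=np.mgrid[:d.shape[0],:d.shape[1]]
    c=np.stack([(u-K[0,2])/K[0,0]*d,(v-K[1,2])/K[1,1]*d,d],-1)
    return c@f['R'].T+f['eye']
def save(im,name): cv2.imwrite('pics/'+name,im[:,:,::-1])
E
python3 - <<'E'
from h import *
a,_=grab('top'); b,_=grab('scene'); save(a,'top0.png'); save(b,'scene0.png')
for n in('top','scene'):
    f=load(n);print(n,f['eye'],f['R'].round(3).tolist(),f['K'].tolist())
print(robot.sense())
E
```

```text
top [0.21724355 0.06862118 1.59268511] [-0.668, 0.737, -0.074, 0.071] [[469.342487115113, 0.0, 248.32240403822465], [0.0, 469.342487115113, 187.20782933575882], [0.0, 0.0, 1.0]]
scene [ 1.25584197 -0.17053282  0.64061623] [0.722, 0.53, -0.27, -0.354] [[349.4208867126554, 0.0, 254.95977766799848], [0.0, 349.4208867126554, 191.45539481084816], [0.0, 0.0, 1.0]]
{'time_s': 0.1, 'q': array([-1.19271315,  0.70698169, -0.02763241,  1.48496308,  0.02200257,
        0.95093572, -0.07550003]), 'joint_vel': array([ 0.00024543, -0.00093446, -0.00168415, -0.00049642,  0.00062306,
       -0.00055113,  0.00208948]), 'joint_efforts': array([ 1.97197282e-03, -8.84287620e+01,  1.23592671e+00, -2.36456287e+01,
        1.68334774e-02,  5.01944203e-03,  3.67291477e-05]), 'tcp_pos': array([0.23422912, 0.52482317, 0.20010547]), 'orientation': array([ 2.08347653e-01,  9.78054708e-01, -4.84185591e-04, -9.11796273e-05]), 'ft_force': array([-0.51173072,  0.21210472,  0.11594277]), 'ft_torque': array([0.01135053, 0.01894846, 0.01244199]), 'gripper_width': 1.0007487249519011}
```

View pics/top0.png

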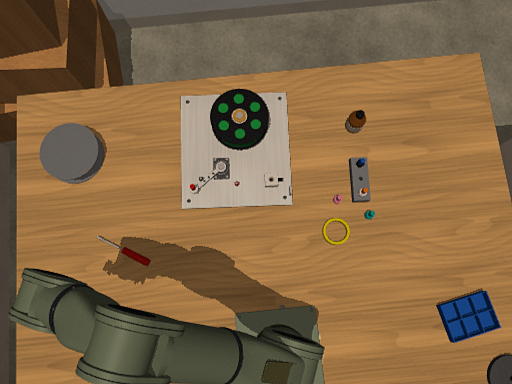

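View pics/scene0.png

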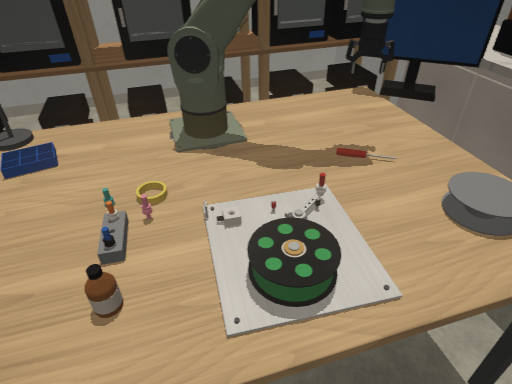

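The top view shows the following candidates and landmarks:
- **Orange-headed post:** (364,191), in the rack. This is the one I choose.
- **Look-alikes:** pink at (337,199) and turquoise at (370,214), both standing outside the rack, and the blue spare at (361,163).
- **De-reeler:** red knob at (193,187), red stop at (237,184), socket block at (271,181).
- **Other red item:** the screwdriver handle at (136,256).

I'll check the choice in a crop and measure.

```bash
cat >> h.py <<'E'
from scipy.spatial.transform import Rotation as Ro
def cloud(f):
    K=f['K'];d=f['d'];v,u=np.mgrid[:d.shape[0],:d.shape[1]]
    c=np.stack([(u-K[0,2])/K[0,0]*d,(v-K[1,2])/K[1,1]*d,d],-1)
    return c@Ro.from_quat(f['R']).as_matrix().T+f['eye']
def hsv(f): return cv2.cvtColor(f['im'],cv2.COLOR_RGB2HSV)
E
python3 - <<'E'
from h import *
t=load('top')['im'];s=load('scene')['im']
A=cv2.resize(t[140:230,310:400],(400,400),interpolation=cv2.INTER_CUBIC)
B=cv2.resize(t[150:215,175:300],(770,400)[:2],interpolation=cv2.INTER_CUBIC)
C=cv2.resize(s[175:270,80:180],(400,400),interpolation=cv2.INTER_CUBIC)
B=cv2.resize(B,(800,200)) if 0 else cv2.resize(t[155:205,180:300],(800,333),interpolation=cv2.INTER_CUBIC)
A=cv2.resize(A,(266,266));C=cv2.resize(C,(266,266));D=cv2.resize(s[165:225,195:335],(268,266))
save(np.vstack([np.hstack([A,C,D]),B]),'crop.png')
for n in('top','scene'):
    f=load(n);P=cloud(f);h=hsv(f).astype(int)
    print(n,'table z',np.median(P[...,2][(h[...,0]<25)&(f['d']>0)&(abs(P[...,2])<.05)]).round(4))
    for nm,lo,hi in(('orange',5,14),('red',-4,4),('blue',105,122)):
        H=(h[...,0]+20)%180-20
        m=((H>=lo)&(H<=hi)&(h[...,1]>170)&(h[...,2]>80)&(P[...,2]>.01)&(P[...,2]<.12)&(f['d']>0)).astype(np.uint8)
        k,l,st,c=cv2.connectedComponentsWithStats(m)
        for i in range(1,k):
            if st[i,4]>=4: q=P[l==i];print(nm,c[i].round(),st[i,4],np.median(q,0).round(4),q.min(0).round(3),q.max(0).round(3))
E
```

```text
top table z 0.0001
orange [357. 121.] 93 [ 0.7197 -0.3337  0.0869] [ 0.706 -0.37   0.073] [ 0.743 -0.32   0.105]
orange [365. 190.] 15 [ 0.4824 -0.3319  0.0887] [ 0.476 -0.338  0.081] [ 0.488 -0.325  0.099]
orange [124. 254.] 7 [0.3574 0.4802 0.0183] [0.35  0.471 0.016] [0.365 0.49  0.023]
red [237. 183.] 5 [0.5535 0.0831 0.0423] [0.553 0.079 0.012] [0.566 0.09  0.046]
red [192. 186.] 18 [0.5478 0.2295 0.0995] [0.542 0.223 0.095] [0.555 0.235 0.105]
red [135. 256.] 155 [0.3456 0.4424 0.0237] [0.314 0.401 0.014] [0.377 0.487 0.033]
blue [362. 160.] 15 [ 0.5815 -0.3375  0.0901] [ 0.575 -0.344  0.083] [ 0.586 -0.331  0.095]
blue [465. 313.] 292 [ 0.0584 -0.6015  0.0307] [-0.021 -0.696  0.01 ] [ 0.123 -0.53   0.043]
scene table z 0.0014
orange [354. 155.] 4 [0.3667 0.4451 0.0121] [0.361 0.442 0.01 ] [0.369 0.45  0.015]
orange [358. 156.] 4 [0.3747 0.4598 0.0125] [0.37  0.458 0.012] [0.378 0.462 0.018]
orange [110. 207.] 55 [ 0.4892 -0.3307  0.0793] [ 0.478 -0.338  0.062] [ 0.494 -0.326  0.091]
orange [104. 274.] 12 [ 0.7337 -0.3323  0.097 ] [ 0.724 -0.334  0.09 ] [ 0.737 -0.33   0.101]
orange [110. 276.] 15 [ 0.7282 -0.3238  0.0845] [ 0.721 -0.329  0.077] [ 0.735 -0.32   0.093]
orange [ 88. 283.] 33 [ 0.7449 -0.3613  0.0947] [ 0.737 -0.37   0.081] [ 0.748 -0.35   0.103]
red [351. 152.] 149 [0.3564 0.4383 0.022 ] [0.324 0.398 0.011] [0.383 0.48  0.028]
red [322. 174.] 12 [0.5515 0.2286 0.1009] [0.545 0.223 0.1  ] [0.558 0.233 0.103]
```

View pics/crop.png

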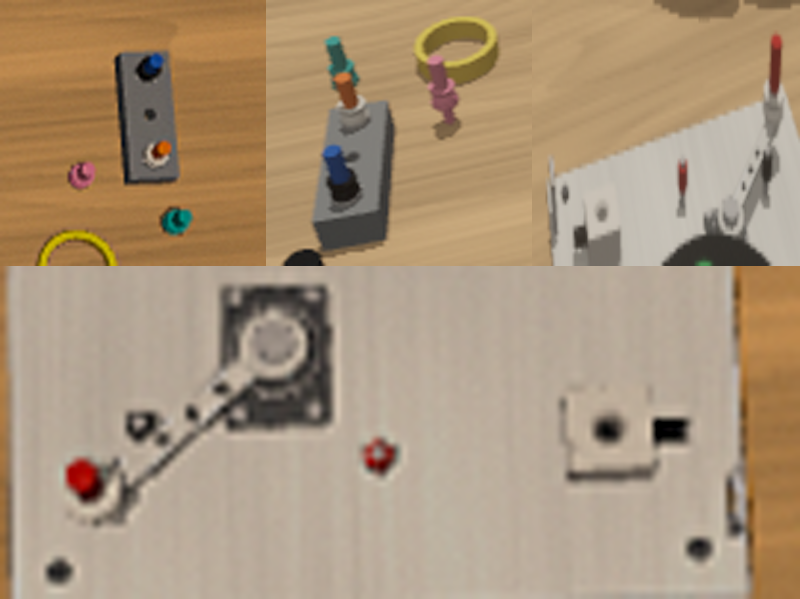

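The crop confirms it: the orange-headed post with the white roller stands in the rack's near bore. The pink and turquoise look-alikes are outside the rack. Next I'll fix the de-reeler frame and refine the points.

```bash
cat >> h.py <<'E'
def atz(f,u,v,z):
    K=f['K'];r=Ro.from_quat(f['R']).as_matrix()@np.array([(u-K[0,2])/K[0,0],(v-K[1,2])/K[1,1],1]);e=f['eye'];return e+r*(z-e[2])/r[2]
E
python3 - <<'E'
from h import *
f=load('top');P=cloud(f);h=hsv(f).astype(int);g=cv2.cvtColor(f['im'],cv2.COLOR_RGB2GRAY).astype(float)
print('px',[atz(f,u,v,.04)[:2].round(4).tolist() for u,v in((271,179.5),(221.2,166.1))])
def dark(u0,v0,r,z):
    w=g[v0-r:v0+r+1,u0-r:u0+r+1];k=np.clip(np.median(w)-25-w,0,None);vv,uu=np.mgrid[-r:r+1,-r:r+1]
    u,v=u0+(k*uu).sum()/k.sum(),v0+(k*vv).sum()/k.sum();return u,v,atz(f,u,v,z)[:2].round(4)
print('bore',dark(271,180,3,.04)); print('rack mid bore',dark(361,178,3,.036))
# plate rect
m=((P[...,2]>.006)&(h[...,1]<60)&(P[...,0]>.4)&(P[...,0]<1.05)&(P[...,1]>-.2)&(P[...,1]<.35)&(P[...,2]<.2)).astype(np.uint8)
k,l,st,c=cv2.connectedComponentsWithStats(m);i=1+st[1:,4].argmax()
q=P[l==i];q=q[q[:,2]<.02];r=cv2.minAreaRect(q[:,:2].astype(np.float32));print('plate',r,np.median(q[:,2]))
def rect(nm,lo,hi,x0,x1,y0,y1):
    k=(P[...,2]>lo)&(P[...,2]<hi)&(P[...,0]>x0)&(P[...,0]<x1)&(P[...,1]>y0)&(P[...,1]<y1);q=P[k]
    print(nm,len(q),cv2.minAreaRect(q[:,:2].astype(np.float32)),np.median(q,0).round(4))
rect('block',.037,.043,.5,.65,-.08,.05); rect('rack',.032,.039,.4,.65,-.42,-.25)
k=(P[...,2]>.086)&(P[...,2]<.098)&(P[...,0]>.65)&(P[...,1]>-.1)&(P[...,1]<.3);print('spool',cv2.minEnclosingCircle(P[k][:,:2].astype(np.float32)))
for u,v in((364,191),(361,162)):
    w=P[v-8:v+9,u-8:u+9].reshape(-1,3);w=w[(w[:,2]>.083)&(w[:,2]<.1)];print('head',len(w),w.mean(0),cv2.minEnclosingCircle(w[:,:2].astype(np.float32)))
w=P[178:196,184:202].reshape(-1,3);w=w[(w[:,2]>.092)&(w[:,2]<.11)];print('knob',len(w),w.mean(0),w.min(0),w.max(0))
w=P[178:190,230:245].reshape(-1,3);w=w[(w[:,2]>.035)];print('stop',len(w),w.mean(0))
E
```

```text
px [[0.5574, -0.033], [0.6207, 0.131]]
bore (np.float64(270.7142857142857), np.float64(179.13515825491874), array([ 0.5588, -0.0322]))
rack mid bore (np.float64(360.3333333333333), np.float64(178.17094017094018), array([ 0.533 , -0.3356]))
plate ((0.6865675449371338, 0.07920441031455994), (0.37899670004844666, 0.4109809398651123), 86.47041320800781) 0.011903629898909918
block 91 ((0.5591289401054382, -0.033240143209695816), (0.040924061089754105, 0.04292683303356171), 83.92092895507812) [ 0.5578 -0.0321  0.04  ]
rack 400 ((0.5050044655799866, -0.3333176374435425), (0.05794757977128029, 0.204354926943779), 86.53590393066406) [ 0.5306 -0.3313  0.0354]
spool ((0.7748958468437195, 0.0542866475880146), 0.10080162435770035)
head 20 [ 0.48157815 -0.33137871  0.08968587] ((0.4815541207790375, -0.3319498598575592), 0.008192776702344418)
head 17 [ 0.58093248 -0.33663476  0.08963657] ((0.5805234313011169, -0.3372437059879303), 0.008699201047420502)
knob 19 [0.54756835 0.2293908  0.09992236] [0.54156394 0.22233999 0.09504083] [0.55516386 0.23514344 0.1047011 ]
stop 13 [0.55439162 0.08575655 0.04444247]
```

Emit:
{"op": "apply_moves", "data": {
  "deltas": [
    {"xyz": [0,0,0],"roll": -8,"grip": 0},
    {"xyz": [0,0,0],"roll": -8,"grip": 0},
    {"xyz": [0,0,0],"roll": -8,"grip": 0},
    {"xyz": [-2.7,-4,0],"roll": 0,"grip": 0},
    {"xyz": [-2.7,-4,0],"roll": 0,"grip": 0},
    {"xyz": [-2.7,-4,0],"roll": 0,"grip": 0},
    {"xyz": [-2.7,-4,0],"roll": 0,"grip": 0},
    {"xyz": [-2.7,-4,0],"roll": 0,"grip": 0}
  ],
  "newtons": 50
}}

```text
time_s: 0.9
tcp_pos: [0.3699, 0.3231, 0.2004]
orientation: [0.0, 1.0, -0.0, -0.0]
ft_force: [0.4, 0.0, -0.4]
gripper_width: 1.0
```

Emit:
{"op": "apply_moves", "data": {
  "deltas": [
    {"xyz": [-0.7,-4.1,0],"roll": 0,"grip": 0},
    {"xyz": [-0.7,-4.1,0],"roll": 0,"grip": 0},
    {"xyz": [-0.7,-4.1,0],"roll": 0,"grip": 0},
    {"xyz": [-0.7,-4.1,0],"roll": 0,"grip": 0},
    {"xyz": [-0.7,-4.1,0],"roll": 0,"grip": 0},
    {"xyz": [-0.7,-4.1,0],"roll": 0,"grip": 0},
    {"xyz": [-0.7,-4.1,0],"roll": 0,"grip": 0},
    {"xyz": [-0.7,-4.1,0],"roll": 0,"grip": 0}
  ]
}}

```text
time_s: 1.7
tcp_pos: [0.4248, -0.0049, 0.2005]
orientation: [0.0, 1.0, -0.0, -0.0]
ft_force: [1.3, 0.4, -0.5]
gripper_width: 1.002
```

Emit:
{"op": "apply_moves", "data": {
  "deltas": [
    {"xyz": [-0.7,-4.1,0],"roll": 0,"grip": 0},
    {"xyz": [-0.7,-4.1,0],"roll": 0,"grip": 0},
    {"xyz": [-0.7,-4.1,0],"roll": 0,"grip": 0},
    {"xyz": [-0.7,-4.1,0],"roll": 0,"grip": 0},
    {"xyz": [-0.7,-4.1,0],"roll": 0,"grip": 0},
    {"xyz": [-0.7,-4.1,0],"roll": 0,"grip": 0},
    {"xyz": [-0.7,-4.1,0],"roll": 0,"grip": 0},
    {"xyz": [0,0,0],"roll": 0,"grip": 0}
  ]
}}

```text
time_s: 2.5
tcp_pos: [0.4726, -0.2953, 0.1996]
orientation: [0.003, 1.0, -0.001, -0.001]
ft_force: [0.4, 1.4, 0.1]
gripper_width: 1.001
```

Emit:
{"op": "apply_moves", "data": {
  "deltas": [
    {"xyz": [-0.9,-3.6,0],"roll": 0,"grip": 0},
    {"xyz": [0,0,3],"roll": 0,"grip": 0},
    {"xyz": [0,0,3],"roll": 0,"grip": 0},
    {"xyz": [0,0,3],"roll": 0,"grip": 0},
    {"xyz": [0,0,0],"roll": 0,"grip": 0},
    {"xyz": [0,0,0],"roll": 0,"grip": 0},
    {"xyz": [0,0,0],"roll": 0,"grip": 0}
  ]
}}

```text
time_s: 3.2
tcp_pos: [0.4832, -0.3265, 0.1121]
orientation: [0.001, 1.0, -0.001, 0.001]
ft_force: [-0.2, -0.6, -0.6]
gripper_width: 1.002
```

```bash
python3 - <<'E'
from h import *
s=robot.sense();print(s['tcp_pos'],s['orientation'])
b,_=grab('scene');save(cv2.resize(b[140:280,50:250],(800,560),interpolation=cv2.INTER_CUBIC),'s1.png')
E
```

```text
[ 0.48316909 -0.32646782  0.11209882] [ 5.08553161e-04  9.99999391e-01 -5.43099860e-04  8.15384648e-04]
```

View pics/s1.png

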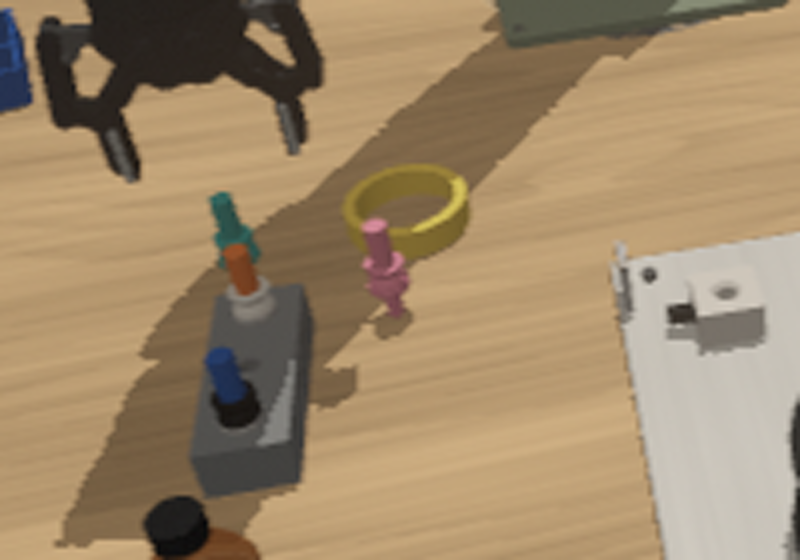

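The open fingers straddle the orange head, which is at crop (238,265). The blue post, pink and turquoise look-alikes and the tape are clear. I'll descend and grip.

Emit:
{"op": "apply_moves", "data": {
  "deltas": [
    {"xyz": [0.15,-0.5,0],"roll": 0,"grip": 0},
    {"xyz": [0,0,2],"roll": 0,"grip": 0},
    {"xyz": [0,0,2],"roll": 0,"grip": 0},
    {"xyz": [0,0,1.3],"roll": 0,"grip": 0},
    {"xyz": [0,0,0],"roll": 0,"grip": 0},
    {"xyz": [0,0,0],"roll": 0,"grip": 0}
  ]
}}

```text
time_s: 3.85
tcp_pos: [0.4813, -0.3314, 0.0582]
orientation: [0.0, 1.0, -0.0, 0.0]
ft_force: [-1.0, -0.1, -0.5]
gripper_width: 1.002
```

Emit:
{"op": "apply_moves", "data": {
  "deltas": [
    {"xyz": [0,0,0],"roll": 0,"grip": 0.4},
    {"xyz": [0,0,0],"roll": 0,"grip": 0.6},
    {"xyz": [0,0,0],"roll": 0,"grip": 0.75},
    {"xyz": [0,0,0],"roll": 0,"grip": 0.9},
    {"xyz": [0,0,0],"roll": 0,"grip": 1},
    {"xyz": [0,0,0],"roll": 0,"grip": 1},
    {"xyz": [0,0,0],"roll": 0,"grip": 1},
    {"xyz": [0,0,0],"roll": 0,"grip": 1}
  ],
  "newtons": 50
}}

```text
time_s: 4.65
tcp_pos: [0.482, -0.3329, 0.0591]
orientation: [0.001, 1.0, -0.002, 0.001]
ft_force: [-1.1, -5.6, 20.5]
gripper_width: 0.001
```

```bash
python3 - <<'E'
from h import *
s=robot.sense();print(s['tcp_pos'],s['ft_force'],s['gripper_width'])
b,_=grab('scene');a,_=grab('top')
save(np.hstack([cv2.resize(b[160:270,70:180],(400,400),interpolation=cv2.INTER_CUBIC),cv2.resize(a[140:240,310:410],(400,400),interpolation=cv2.INTER_CUBIC)]),'s2.png')
E
```

```text
[ 0.48201853 -0.33291063  0.05907121] [-1.05550363 -5.5674376  20.45505366] 0.0012205118645784543
```

View pics/s2.png

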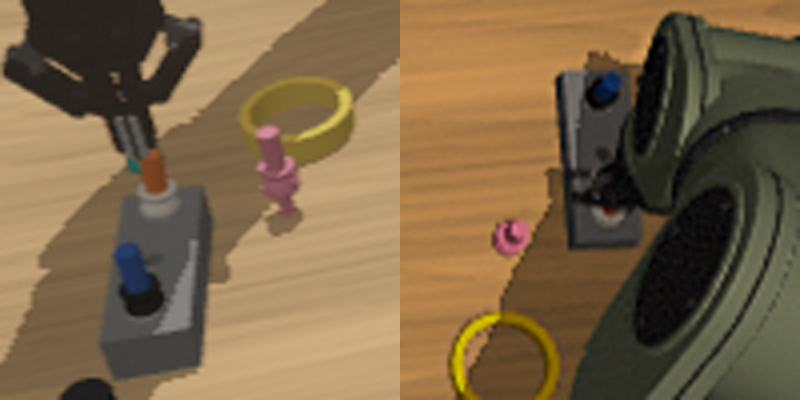

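Scene crop: the fingers shut at (130,140) beside the orange head at (152,170), so the grasp missed. I'll locate the fingers and the post in the depth data.

```bash
python3 - <<'E'
from h import *
for n in('scene','top'):
    f=load(n);P=cloud(f);h=hsv(f).astype(int)
    roi=(abs(P[...,0]-.48)<.08)&(abs(P[...,1]+.33)<.08)&(f['d']>0)
    o=roi&(h[...,0]>=4)&(h[...,0]<=15)&(h[...,1]>150)&(P[...,2]>.05);q=P[o];print(n,'orange',len(q),np.median(q,0) if len(q) else 0,q.min(0),q.max(0))
    k=roi&(h[...,2]<90)&(h[...,1]<110)&(P[...,2]>.045)
    q=P[k]
    for z0 in np.arange(.045,.2,.015):
        w=q[(q[:,2]>=z0)&(q[:,2]<z0+.015)]
        if len(w):print(z0.round(3),len(w),w.min(0).round(3),w.max(0).round(3),np.median(w,0).round(3))
E
```

```text
scene orange 55 [ 0.48914296 -0.325674    0.07890035] [ 0.48044482 -0.33411626  0.060471  ] [ 0.4931567  -0.32023747  0.09126549]
0.045 1 [ 0.411 -0.335  0.047] [ 0.411 -0.335  0.047] [ 0.411 -0.335  0.047]
0.075 2 [ 0.486 -0.336  0.077] [ 0.489 -0.335  0.082] [ 0.487 -0.335  0.08 ]
0.09 25 [ 0.478 -0.346  0.095] [ 0.496 -0.32   0.105] [ 0.489 -0.331  0.102]
0.105 46 [ 0.479 -0.344  0.105] [ 0.495 -0.32   0.12 ] [ 0.49  -0.331  0.113]
0.12 51 [ 0.474 -0.349  0.12 ] [ 0.495 -0.314  0.135] [ 0.49  -0.331  0.128]
0.135 175 [ 0.471 -0.368  0.135] [ 0.498 -0.297  0.15 ] [ 0.493 -0.336  0.144]
0.15 176 [ 0.469 -0.381  0.15 ] [ 0.502 -0.284  0.165] [ 0.493 -0.34   0.159]
0.165 216 [ 0.474 -0.391  0.165] [ 0.501 -0.273  0.18 ] [ 0.494 -0.336  0.174]
0.18 281 [ 0.473 -0.391  0.18 ] [ 0.504 -0.272  0.195] [ 0.493 -0.33   0.187]
0.195 211 [ 0.476 -0.373  0.195] [ 0.504 -0.291  0.21 ] [ 0.493 -0.33   0.201]
top orange 9 [ 0.46913857 -0.3061229   0.14868532] [ 0.44484635 -0.32317258  0.07683835] [ 0.50310744 -0.2797853   0.41496173]
0.045 1 [ 0.47  -0.33   0.045] [ 0.47  -0.33   0.045] [ 0.47  -0.33   0.045]
0.09 4 [ 0.47  -0.335  0.092] [ 0.475 -0.326  0.103] [ 0.472 -0.329  0.093]
0.105 5 [ 0.47  -0.338  0.107] [ 0.474 -0.32   0.118] [ 0.47  -0.33   0.114]
0.135 8 [ 0.468 -0.318  0.137] [ 0.475 -0.303  0.149] [ 0.475 -0.312  0.145]
0.15 12 [ 0.469 -0.315  0.15 ] [ 0.492 -0.284  0.164] [ 0.471 -0.297  0.157]
0.165 31 [ 0.464 -0.319  0.165] [ 0.493 -0.27   0.18 ] [ 0.475 -0.283  0.176]
0.18 39 [ 0.467 -0.305  0.18 ] [ 0.494 -0.271  0.194] [ 0.48  -0.28   0.187]
0.195 18 [ 0.469 -0.301  0.195] [ 0.49  -0.289  0.21 ] [ 0.476 -0.293  0.202]
```

The depth data puts the shut fingertips at about z 0.093, on top of the head, while the pose reads 0.059. I'll lift and measure the real fingertip offset in free air.

Emit:
{"op": "apply_moves", "data": {
  "deltas": [
    {"xyz": [0,0,-1],"roll": 0,"grip": 1},
    {"xyz": [0,0,-2],"roll": 0,"grip": 1},
    {"xyz": [0,0,-3],"roll": 0,"grip": 1},
    {"xyz": [0,0,0],"roll": 0,"grip": 1},
    {"xyz": [0,0,0],"roll": 0,"grip": 1}
  ]
}}

```text
time_s: 5.25
tcp_pos: [0.4811, -0.3312, 0.1179]
orientation: [0.0, 1.0, -0.0, 0.0]
ft_force: [0.2, -0.9, -0.4]
gripper_width: -0.0
```

```bash
cat > tip.py <<'E'
from h import *
s=robot.sense();print(s['tcp_pos'].round(4),s['orientation'].round(3),s['ft_force'].round(1),s['gripper_width'])
tx,ty,tz=s['tcp_pos']
grab('scene');f=load('scene');P=cloud(f);h=hsv(f).astype(int)
roi=(abs(P[...,0]-tx)<.06)&(abs(P[...,1]-ty)<.08)&(f['d']>0)
o=roi&(h[...,0]>=4)&(h[...,0]<=15)&(h[...,1]>150)&(P[...,2]>.05);q=P[o];print('orange',len(q),np.median(q,0).round(4),q.min(0).round(3),q.max(0).round(3))
q=P[roi&(h[...,1]<80)&(P[...,2]>.06)]
for z0 in np.arange(.06,.18,.01):
    w=q[(q[:,2]>=z0)&(q[:,2]<z0+.01)]
    if len(w):print(z0.round(3),len(w),w.min(0).round(3),w.max(0).round(3),np.median(w,0).round(3))
E
python3 tip.py
```

```text
[ 0.4811 -0.3312  0.1179] [ 0.  1. -0.  0.] [ 0.2 -0.9 -0.4] -8.815727337792521e-05
orange 66 [ 0.4889 -0.3308  0.0789] [ 0.478 -0.338  0.059] [ 0.492 -0.326  0.092]
0.06 2 [ 0.487 -0.339  0.061] [ 0.488 -0.323  0.063] [ 0.488 -0.331  0.062]
0.08 2 [ 0.483 -0.34   0.084] [ 0.489 -0.339  0.089] [ 0.486 -0.34   0.086]
0.15 17 [ 0.488 -0.336  0.152] [ 0.493 -0.324  0.16 ] [ 0.491 -0.329  0.157]
0.16 34 [ 0.477 -0.342  0.16 ] [ 0.495 -0.318  0.169] [ 0.491 -0.331  0.165]
0.17 38 [ 0.487 -0.342  0.17 ] [ 0.495 -0.318  0.18 ] [ 0.491 -0.328  0.174]
```

The fingertips really sit about 32 mm above the reported TCP, in z only: camera depth and the contact with the head agree on this. The post has settled upright again. I'll regrasp 32 mm lower.

Emit:
{"op": "apply_moves", "data": {
  "deltas": [
    {"xyz": [0,0,0],"roll": 0,"grip": 0},
    {"xyz": [0,0,0],"roll": 0,"grip": 0},
    {"xyz": [0,0,0],"roll": 0,"grip": 0},
    {"xyz": [0,0,0],"roll": 0,"grip": 0},
    {"xyz": [0,0,0],"roll": 0,"grip": 0},
    {"xyz": [0,0,2],"roll": 0,"grip": 0},
    {"xyz": [0,0,2],"roll": 0,"grip": 0},
    {"xyz": [0,0,0],"roll": 0,"grip": 0}
  ]
}}

```text
time_s: 6.1
tcp_pos: [0.4801, -0.3306, 0.0757]
orientation: [0.0, 1.0, 0.001, -0.001]
ft_force: [0.1, -0.8, 0.8]
gripper_width: 0.995
```

Emit:
{"op": "apply_moves", "data": {
  "deltas": [
    {"xyz": [0,0,2],"roll": 0,"grip": 0},
    {"xyz": [0,0,1.5],"roll": 0,"grip": 0},
    {"xyz": [0,0,1.4],"roll": 0,"grip": 0},
    {"xyz": [0,0,0],"roll": 0,"grip": 0},
    {"xyz": [0,0,0],"roll": 0,"grip": 0}
  ]
}}

```text
time_s: 6.6
tcp_pos: [0.4813, -0.3313, 0.0291]
orientation: [0.0, 1.0, -0.0, 0.0]
ft_force: [-0.0, -0.5, 0.3]
gripper_width: 1.001
```

Emit:
{"op": "apply_moves", "data": {
  "deltas": [
    {"xyz": [0,0,0],"roll": 0,"grip": 0.4},
    {"xyz": [0,0,0],"roll": 0,"grip": 0.6},
    {"xyz": [0,0,0],"roll": 0,"grip": 0.7},
    {"xyz": [0,0,0],"roll": 0,"grip": 0.8},
    {"xyz": [0,0,0],"roll": 0,"grip": 0.9},
    {"xyz": [0,0,0],"roll": 0,"grip": 1},
    {"xyz": [0,0,0],"roll": 0,"grip": 1},
    {"xyz": [0,0,0],"roll": 0,"grip": 1}
  ],
  "newtons": 50
}}

```text
time_s: 7.4
tcp_pos: [0.4811, -0.3315, 0.0286]
orientation: [0.001, 1.0, -0.0, 0.0]
ft_force: [0.2, -3.8, 2.6]
gripper_width: 0.173
```

```bash
python3 tip.py
```

```text
[ 0.4811 -0.3315  0.0286] [ 0.001  1.    -0.     0.   ] [ 0.2 -3.8  2.6] 0.17341899601618707
orange 68 [ 0.4893 -0.3309  0.0804] [ 0.478 -0.338  0.06 ] [ 0.492 -0.324  0.094]
0.06 12 [ 0.489 -0.348  0.06 ] [ 0.494 -0.316  0.069] [ 0.491 -0.33   0.067]
0.07 31 [ 0.478 -0.349  0.07 ] [ 0.495 -0.311  0.08 ] [ 0.489 -0.319  0.075]
0.08 36 [ 0.48 -0.35  0.08] [ 0.493 -0.311  0.089] [ 0.49  -0.322  0.085]
0.09 35 [ 0.471 -0.349  0.09 ] [ 0.495 -0.311  0.1  ] [ 0.489 -0.339  0.094]
0.1 52 [ 0.47  -0.367  0.1  ] [ 0.498 -0.297  0.11 ] [ 0.491 -0.341  0.107]
0.11 123 [ 0.468 -0.371  0.11 ] [ 0.498 -0.29   0.12 ] [ 0.491 -0.342  0.115]
0.12 85 [ 0.472 -0.379  0.12 ] [ 0.499 -0.282  0.13 ] [ 0.493 -0.341  0.125]
0.13 104 [ 0.472 -0.384  0.13 ] [ 0.501 -0.278  0.14 ] [ 0.493 -0.34   0.135]
0.14 129 [ 0.484 -0.389  0.14 ] [ 0.501 -0.271  0.15 ] [ 0.493 -0.332  0.146]
0.15 191 [ 0.472 -0.391  0.15 ] [ 0.502 -0.269  0.16 ] [ 0.491 -0.33   0.156]
0.16 180 [ 0.476 -0.385  0.16 ] [ 0.503 -0.278  0.17 ] [ 0.492 -0.328  0.165]
0.17 96 [ 0.475 -0.37   0.17 ] [ 0.501 -0.291  0.18 ] [ 0.492 -0.319  0.174]
```

Gripped: the opening of 0.173 is about 15 mm, against a head of 16 mm. I'll lift.

Emit:
{"op": "apply_moves", "data": {
  "deltas": [
    {"xyz": [0,0,-0.7],"roll": 0,"grip": 1},
    {"xyz": [0,0,-1.3],"roll": 0,"grip": 1},
    {"xyz": [0,0,-2],"roll": 0,"grip": 1},
    {"xyz": [0,0,-2.5],"roll": 0,"grip": 1},
    {"xyz": [0,0,-2.5],"roll": 0,"grip": 1},
    {"xyz": [0,0,-2.5],"roll": 0,"grip": 1},
    {"xyz": [0,0,0],"roll": 0,"grip": 1},
    {"xyz": [0,0,0],"roll": 0,"grip": 1}
  ]
}}

```text
time_s: 8.25
tcp_pos: [0.481, -0.3308, 0.1442]
orientation: [0.0, 1.0, 0.0, 0.0]
ft_force: [0.0, 0.7, -1.4]
gripper_width: 0.171
```

Emit:
{"op": "apply_moves", "data": {
  "deltas": [
    {"xyz": [-0.7,3,0],"roll": 0,"grip": 1},
    {"xyz": [-1,4,0],"roll": 0,"grip": 1},
    {"xyz": [-1,4,0],"roll": 0,"grip": 1},
    {"xyz": [-1,4,0],"roll": 0,"grip": 1},
    {"xyz": [-1,4,0],"roll": 0,"grip": 1},
    {"xyz": [-1,4,0],"roll": 0,"grip": 1},
    {"xyz": [-1,4,0],"roll": 0,"grip": 1},
    {"xyz": [-1,2.8,0],"roll": 0,"grip": 1}
  ]
}}

```text
time_s: 9.05
tcp_pos: [0.5579, -0.03, 0.143]
orientation: [-0.001, 1.0, 0.001, -0.001]
ft_force: [-0.2, -0.8, -0.8]
gripper_width: 0.171
```

Emit:
{"op": "apply_moves", "data": {
  "deltas": [
    {"xyz": [0,0,0],"roll": 0,"grip": 1},
    {"xyz": [0,0,0],"roll": 0,"grip": 1},
    {"xyz": [0,0,0],"roll": 0,"grip": 1}
  ]
}}

```text
time_s: 9.35
tcp_pos: [0.5578, -0.0343, 0.1431]
orientation: [0.001, 1.0, -0.0, -0.001]
ft_force: [0.5, 0.1, -1.2]
gripper_width: 0.169
```

```bash
python3 tip.py | head -2; python3 - <<'E'
from h import *
f=load('scene');b=f['im'];save(cv2.resize(b[120:260,150:300],(600,560),interpolation=cv2.INTER_CUBIC),'s3.png')
P=cloud(f);h=hsv(f)
k=(P[...,2]>.05)&(P[...,2]<.135)&(abs(P[...,0]-.556)<.05)&(abs(P[...,1]+.033)<.05)
q=P[k]
for z in np.arange(.05,.135,.01):
    w=q[(q[:,2]>=z)&(q[:,2]<z+.01)]
    if len(w)>2: print(z.round(3),len(w),w.min(0).round(4),w.max(0).round(4))
E
```

```text
[ 0.5578 -0.0343  0.1431] [ 0.001  1.    -0.    -0.001] [ 0.5  0.1 -1.2] 0.16850513157855493
orange 71 [ 0.5667 -0.0336  0.1945] [ 0.554 -0.04   0.176] [ 0.57  -0.027  0.207]
0.13 8 [ 0.5608 -0.041   0.1307] [ 0.5679 -0.0314  0.134 ]
```

View pics/s3.png

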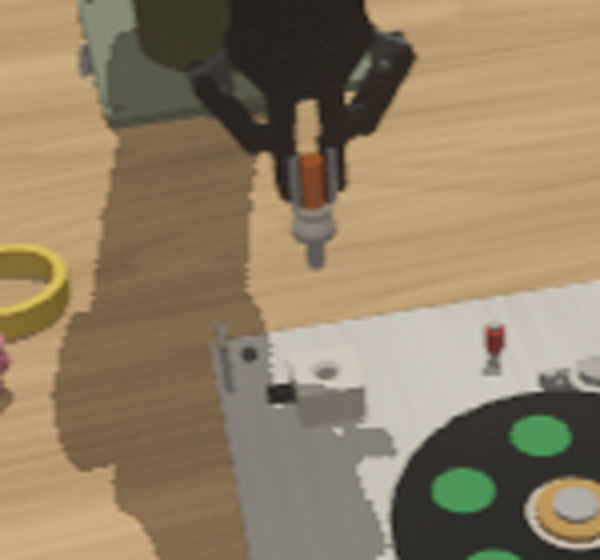

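The post hangs upright in the jaws (head at crop (313,180), foot at (317,265)) above the socket mouth at (325,372). I'll cross-check the socket position from the scene camera.

```bash
python3 - <<'E'
from h import *
f=load('scene');g=cv2.cvtColor(f['im'],cv2.COLOR_RGB2GRAY).astype(float)
w=g[207:219,223:240];print(w.astype(int))
print(atz(f,231,212.8,.04),atz(f,317/4+150-.4,264/4+120-.4,.1245))
P=cloud(f);k=(P[...,2]>.037)&(P[...,2]<.045)&(P[...,0]>.5)&(P[...,0]<.61)&(P[...,1]>-.08)&(P[...,1]<.02);print(cv2.minAreaRect(P[k][:,:2].astype(np.float32)))
E
```

```text
[[196 195 195 194 195 196 197 197 198 199 199 200 199 200 199 196 193]
 [198 198 199 199 199 200 199 199 200 200 199 199 199 199 200 198 195]
 [200 199 200 199 199 200 199 199 198 199 199 199 199 200 199 198 195]
 [199 199 199 200 199 199 193 184 181 180 187 196 199 200 199 200 196]
 [191 200 199 199 196 184 174 173 166 166 172 181 194 199 200 199 198]
 [183 199 199 199 186 172 158 127 113 113 131 165 191 200 200 200 198]
 [176 199 200 200 194 168 126 111 113 114 123 167 195 199 200 199 199]
 [170 199 199 199 199 193 164 125 121 133 163 190 199 200 200 199 200]
 [113 174 198 198 198 198 198 198 198 200 200 200 199 200 200 200 199]
 [ 96 128 135 135 135 135 135 135 177 198 197 198 198 198 197 198 188]
 [ 66 115 135 135 135 135 135 135 134 135 132 147 160 141 116 112 113]
 [ 58 113 134 135 131 126 124 121 115 113 113 113 112 112 113 112 112]]
[ 0.56245026 -0.03388866  0.04      ] [ 0.55627093 -0.03303221  0.1245    ]
((0.5617796778678894, -0.03474123030900955), (0.04411672428250313, 0.04694300889968872), 87.2359390258789)
```

Emit:
{"op": "apply_moves", "data": {
  "deltas": [
    {"xyz": [-0.15,0.1,0],"roll": 0,"grip": 1},
    {"xyz": [0,0,2.5],"roll": 0,"grip": 1},
    {"xyz": [0,0,2.5],"roll": 0,"grip": 1},
    {"xyz": [0,0,2],"roll": 0,"grip": 1},
    {"xyz": [0,0,0],"roll": 0,"grip": 1},
    {"xyz": [0,0,0],"roll": 0,"grip": 1},
    {"xyz": [0,0,0],"roll": 0,"grip": 1}
  ]
}}

```text
time_s: 10.1
tcp_pos: [0.5604, -0.0325, 0.0746]
orientation: [0.001, 1.0, -0.0, 0.001]
ft_force: [-0.6, 0.1, -0.6]
gripper_width: 0.173
```

```bash
python3 tip.py | head -2; python3 - <<'E'
from h import *
f=load('scene');b=f['im'];save(cv2.resize(b[150:240,190:280],(540,540),interpolation=cv2.INTER_CUBIC),'s4.png')
E
```

```text
[ 0.5604 -0.0325  0.0746] [ 0.001  1.    -0.     0.001] [-0.6  0.1 -0.6] 0.173173661288764
orange 62 [ 0.5692 -0.0314  0.1267] [ 0.555 -0.038  0.106] [ 0.573 -0.026  0.139]
```

View pics/s4.png

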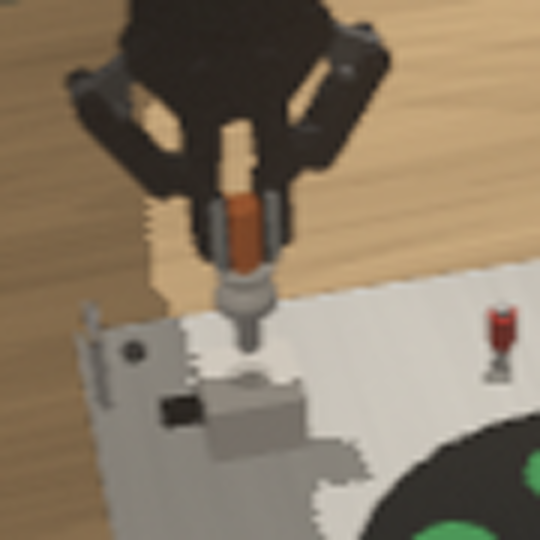

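The foot at crop (249,350) is centred over the bore at (249,378). I'll go in slowly.

Emit:
{"op": "apply_moves", "data": {
  "deltas": [
    {"xyz": [0.05,-0.05,1],"roll": 0,"grip": 1},
    {"xyz": [0,0,0.7],"roll": 0,"grip": 1},
    {"xyz": [0,0,0.5],"roll": 0,"grip": 1},
    {"xyz": [0,0,0.3],"roll": 0,"grip": 1},
    {"xyz": [0,0,0],"roll": 0,"grip": 1},
    {"xyz": [0,0,0],"roll": 0,"grip": 1}
  ]
}}

```text
time_s: 10.75
tcp_pos: [0.5594, -0.0328, 0.0486]
orientation: [0.0, 1.0, -0.0, -0.0]
ft_force: [-0.2, 0.1, -0.7]
gripper_width: 0.174
```

Emit:
{"op": "apply_moves", "data": {
  "deltas": [
    {"xyz": [0,0,0.4],"roll": 0,"grip": 1},
    {"xyz": [0,0,0.4],"roll": 0,"grip": 1},
    {"xyz": [0,0,0.3],"roll": 0,"grip": 1},
    {"xyz": [0,0,0.2],"roll": 0,"grip": 1},
    {"xyz": [0,0,0],"roll": 0,"grip": 1},
    {"xyz": [0,0,0],"roll": 0,"grip": 1}
  ]
}}

```text
time_s: 11.35
tcp_pos: [0.5594, -0.0328, 0.0355]
orientation: [0.0, 1.0, -0.0, 0.0]
ft_force: [-0.7, -0.4, -1.0]
gripper_width: 0.173
```

Emit:
{"op": "apply_moves", "data": {
  "deltas": [
    {"xyz": [0,0,0.1],"roll": 0,"grip": 1},
    {"xyz": [0,0,0.1],"roll": 0,"grip": 1},
    {"xyz": [0,0,0.1],"roll": 0,"grip": 1},
    {"xyz": [0,0,0],"roll": 0,"grip": 1},
    {"xyz": [0,0,0],"roll": 0,"grip": 1}
  ]
}}

```text
time_s: 11.85
tcp_pos: [0.5594, -0.0328, 0.0326]
orientation: [0.001, 1.0, -0.0, 0.0]
ft_force: [-0.2, -0.7, 3.7]
gripper_width: 0.173
```

The force rises at exactly the predicted height of 0.0326, so the flange is seated. I'll release, retreat and look.

Emit:
{"op": "apply_moves", "data": {
  "deltas": [
    {"xyz": [0,0,0],"roll": 0,"grip": 0.7},
    {"xyz": [0,0,0],"roll": 0,"grip": 0.4},
    {"xyz": [0,0,0],"roll": 0,"grip": 0},
    {"xyz": [0,0,0],"roll": 0,"grip": 0},
    {"xyz": [0,0,0],"roll": 0,"grip": 0},
    {"xyz": [0,0,-2],"roll": 0,"grip": 0},
    {"xyz": [0,0,-3],"roll": 0,"grip": 0},
    {"xyz": [0,0,-4],"roll": 0,"grip": 0}
  ]
}}

```text
time_s: 12.65
tcp_pos: [0.5585, -0.0327, 0.1227]
orientation: [0.0, 1.0, 0.0, -0.001]
ft_force: [-0.2, 0.4, 0.9]
gripper_width: 0.996
```

Emit:
{"op": "apply_moves", "data": {
  "deltas": [
    {"xyz": [0,0,-4],"roll": 0,"grip": 0},
    {"xyz": [0,0,0],"roll": 0,"grip": 0},
    {"xyz": [0,0,0],"roll": 0,"grip": 0}
  ]
}}

```text
time_s: 12.95
tcp_pos: [0.5595, -0.0328, 0.163]
orientation: [0.001, 1.0, -0.0, 0.001]
ft_force: [-0.0, -0.1, -1.3]
gripper_width: 1.004
```

```bash
python3 tip.py | head -2; python3 - <<'E'
from h import *
f=load('scene');b=f['im'];save(cv2.resize(b[110:260,185:345],(640,600),interpolation=cv2.INTER_CUBIC),'s5.png')
E
```

```text
[ 0.5595 -0.0328  0.163 ] [ 0.001  1.    -0.     0.001] [-0.  -0.1 -1.3] 1.00394614473627
orange 51 [ 0.5685 -0.0341  0.0854] [ 0.557 -0.04   0.064] [ 0.572 -0.028  0.097]
```

View pics/s5.png

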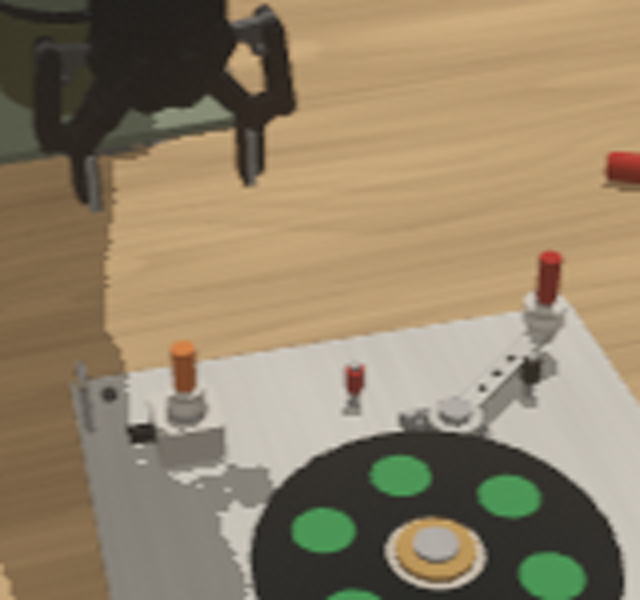

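The post stands upright and fully seated, with the orange head at crop (183,370) and the flange on the block. The dancer is still at rest, with the red knob at (550,278). Now I'll move to the knob and set the jaws tangential to its swing.

Emit:
{"op": "apply_moves", "data": {
  "deltas": [
    {"xyz": [0.2,3.7,0],"roll": 0,"grip": 0},
    {"xyz": [0.2,3.8,0],"roll": 0,"grip": 0},
    {"xyz": [0.2,3.8,0],"roll": 0,"grip": 0},
    {"xyz": [0.2,3.8,0],"roll": 0,"grip": 0},
    {"xyz": [0.2,3.7,0],"roll": 0,"grip": 0},
    {"xyz": [0.1,3.7,0],"roll": 0,"grip": 0},
    {"xyz": [0.1,3.7,0],"roll": 0,"grip": 0},
    {"xyz": [0,0,0],"roll": 0,"grip": 0}
  ]
}}

```text
time_s: 13.8
tcp_pos: [0.5458, 0.2346, 0.161]
orientation: [-0.002, 1.0, 0.001, -0.001]
ft_force: [0.4, -0.6, 1.2]
gripper_width: 0.998
```

Emit:
{"op": "apply_moves", "data": {
  "deltas": [
    {"xyz": [0,0,0],"roll": 8,"grip": 0},
    {"xyz": [0,0,0],"roll": 8,"grip": 0},
    {"xyz": [0,0,0],"roll": 8,"grip": 0},
    {"xyz": [0,0,0],"roll": 8,"grip": 0},
    {"xyz": [0,0,0],"roll": 8,"grip": 0},
    {"xyz": [0,0,0],"roll": 8,"grip": 0},
    {"xyz": [0,0,0],"roll": 5,"grip": 0},
    {"xyz": [0,0,0],"roll": 0,"grip": 0}
  ]
}}

```text
time_s: 14.6
tcp_pos: [0.5471, 0.229, 0.1614]
orientation: [0.447, 0.894, -0.001, -0.0]
ft_force: [0.6, -0.4, -0.1]
gripper_width: 1.003
```

Emit:
{"op": "apply_moves", "data": {
  "deltas": [
    {"xyz": [0,0,0],"roll": 0,"grip": 0},
    {"xyz": [0,0,0],"roll": 0,"grip": 0}
  ]
}}

```text
time_s: 14.8
tcp_pos: [0.5475, 0.229, 0.1621]
orientation: [0.446, 0.895, -0.0, -0.0]
ft_force: [-0.5, -0.3, -1.1]
gripper_width: 0.999
```

```bash
cat > to.py <<'E'
from h import *
import sys
s=robot.sense();R=Ro.from_quat(s['orientation']).as_matrix()
print(s['time_s'],s['tcp_pos'].round(4),'q',s['q'].round(2),'F',s['ft_force'].round(1),'w',round(s['gripper_width'],3))
print('jaw angle',np.degrees(np.arctan2(R[1,1],R[0,1])).round(1))
t=np.array([float(a) for a in sys.argv[1:4]])
print('tool delta cm',(R.T@(t-s['tcp_pos'])*100).round(2))
E
python3 to.py .5476 .2292 .036
```

```text
14.8 [0.5475 0.229  0.1621] q [-0.5   0.78  0.1   1.47 -0.09  0.9   0.27] F [-0.5 -0.3 -1.1] w 0.999
jaw angle 37.1
tool delta cm [ 0.    0.03 12.61]
```

Emit:
{"op": "apply_moves", "data": {
  "deltas": [
    {"xyz": [0,0,3],"roll": 0,"grip": 0},
    {"xyz": [0,0,3],"roll": 0,"grip": 0},
    {"xyz": [0,0,2.5],"roll": 0,"grip": 0},
    {"xyz": [0,0,2],"roll": 0,"grip": 0},
    {"xyz": [0,0,1.5],"roll": 0,"grip": 0},
    {"xyz": [0,0,0.5],"roll": 0,"grip": 0},
    {"xyz": [0,0,0],"roll": 0,"grip": 0},
    {"xyz": [0,0,0],"roll": 0,"grip": 0}
  ]
}}

```text
time_s: 15.6
tcp_pos: [0.5479, 0.2293, 0.0382]
orientation: [0.446, 0.895, 0.0, 0.0]
ft_force: [0.5, -0.3, 0.4]
gripper_width: 0.998
```

Emit:
{"op": "apply_moves", "data": {
  "deltas": [
    {"xyz": [0,0,0],"roll": 0,"grip": 0.4},
    {"xyz": [0,0,0],"roll": 0,"grip": 0.6},
    {"xyz": [0,0,0],"roll": 0,"grip": 0.7},
    {"xyz": [0,0,0],"roll": 0,"grip": 0.8},
    {"xyz": [0,0,0],"roll": 0,"grip": 0.9},
    {"xyz": [0,0,0],"roll": 0,"grip": 1},
    {"xyz": [0,0,0],"roll": 0,"grip": 1},
    {"xyz": [0,0,0],"roll": 0,"grip": 1}
  ],
  "newtons": 60
}}

```text
time_s: 16.4
tcp_pos: [0.5479, 0.2295, 0.0377]
orientation: [0.447, 0.895, 0.0, 0.0]
ft_force: [1.4, 1.4, 5.7]
gripper_width: 0.173
```

```bash
python3 to.py .5476 .2292 .036; python3 - <<'E'
import numpy as np
from scipy.spatial.transform import Rotation as Ro
# arc: chord per row in tool frame for dtheta CCW; radius .12; tool roll -dtheta
r=12.0
for d in (8,5): a=np.radians(d); print(d, r*np.sin(a), r*(1-np.cos(a)))
E
```

```text
16.4 [0.5479 0.2295 0.0377] q [-0.49  0.96  0.07  1.57 -0.1   0.62  0.28] F [1.4 1.4 5.7] w 0.173
jaw angle 37.0
tool delta cm [-0.01 -0.04  0.17]
8 1.6700772115207854 0.11678317510115566
5 1.045868912971898 0.04566362289905346
```

The knob is gripped, with tool x radial. I'll swing in 5° steps along the arc.

Emit:
{"op": "apply_moves", "data": {
  "deltas": [
    {"xyz": [-0.05,-1.05,0],"roll": -5,"grip": 1},
    {"xyz": [-0.05,-1.05,0],"roll": -5,"grip": 1},
    {"xyz": [-0.05,-1.05,0],"roll": -5,"grip": 1},
    {"xyz": [-0.05,-1.05,0],"roll": -5,"grip": 1},
    {"xyz": [-0.05,-1.05,0],"roll": -5,"grip": 1},
    {"xyz": [-0.05,-1.05,0],"roll": -5,"grip": 1},
    {"xyz": [0,0,0],"roll": 0,"grip": 1},
    {"xyz": [0,0,0],"roll": 0,"grip": 1}
  ]
}}

```text
time_s: 17.2
tcp_pos: [0.5093, 0.1804, 0.0377]
orientation: [0.2, 0.98, 0.0, 0.0]
ft_force: [0.1, 4.2, 5.6]
gripper_width: 0.166
```

```bash
cat > arc.py <<'E'
from h import *
s=robot.sense();p=s['tcp_pos'][:2]-[.6198,.1335];R=Ro.from_quat(s['orientation']).as_matrix()
a=np.degrees(np.arctan2(p[1],p[0]))%360;u=p/np.hypot(*p)
print(s['time_s'],'r',np.hypot(*p).round(4),'ang',a.round(1),'theta',np.radians(a-127).round(3),'jaw',np.degrees(np.arctan2(R[1,1],R[0,1])).round(1),'Frad',(s['ft_force'][:2]@u).round(1),'Ftan',(s['ft_force'][:2]@[-u[1],u[0]]).round(1),'F',s['ft_force'].round(1),'w',round(s['gripper_width'],3),'z',s['tcp_pos'][2].round(4))
E
python3 arc.py
```

```text
17.2 r 0.12 ang 157.0 theta 0.524 jaw 66.9 Frad 1.6 Ftan -3.9 F [0.1 4.2 5.6] w 0.166 z 0.0377
```

Tracking is perfect: r = 0.120, θ = 0.524, and the spring force of 3.9 N is as expected. Continuing.

Emit:
{"op": "apply_moves", "data": {
  "deltas": [
    {"xyz": [-0.05,-1.05,0],"roll": -5,"grip": 1},
    {"xyz": [-0.05,-1.05,0],"roll": -5,"grip": 1},
    {"xyz": [-0.05,-1.05,0],"roll": -5,"grip": 1},
    {"xyz": [-0.05,-1.05,0],"roll": -5,"grip": 1},
    {"xyz": [-0.05,-1.05,0],"roll": -5,"grip": 1},
    {"xyz": [-0.05,-1.05,0],"roll": -5,"grip": 1},
    {"xyz": [-0.05,-1.05,0],"roll": -5,"grip": 1},
    {"xyz": [-0.05,-1.05,0],"roll": -5,"grip": 1}
  ],
  "newtons": 80
}}

```text
time_s: 18.0
tcp_pos: [0.5048, 0.098, 0.0377]
orientation: [-0.149, 0.989, 0.0, -0.0]
ft_force: [-3.5, 5.4, 10.2]
gripper_width: 0.162
```

Emit:
{"op": "apply_moves", "data": {
  "deltas": [
    {"xyz": [-0.04,-0.84,0],"roll": -4,"grip": 1},
    {"xyz": [-0.02,-0.42,0],"roll": -2,"grip": 1},
    {"xyz": [0,0,0],"roll": 0,"grip": 1},
    {"xyz": [0,0,0],"roll": 0,"grip": 1}
  ]
}}

```text
time_s: 18.4
tcp_pos: [0.509, 0.0863, 0.0377]
orientation: [-0.199, 0.98, 0.0, -0.001]
ft_force: [-7.4, 3.9, 14.8]
gripper_width: 0.17
```

```bash
python3 arc.py
```

```text
18.4 r 0.1204 ang 203.1 theta 1.328 jaw 112.9 Frad 5.3 Ftan -6.5 F [-7.4  3.9 14.8] w 0.17 z 0.0377
```

Emit:
{"op": "apply_moves", "data": {
  "deltas": [
    {"xyz": [-0.02,-0.42,0],"roll": -2,"grip": 1},
    {"xyz": [-0.02,-0.21,0],"roll": -1,"grip": 1},
    {"xyz": [-0.01,-0.21,0],"roll": -1,"grip": 1},
    {"xyz": [0,0,0],"roll": 0,"grip": 1},
    {"xyz": [0,0,0],"roll": 0,"grip": 1}
  ]
}}

```text
time_s: 18.9
tcp_pos: [0.5125, 0.0786, 0.0377]
orientation: [-0.233, 0.973, 0.0, -0.001]
ft_force: [-9.6, 2.2, 15.8]
gripper_width: 0.162
```

```bash
python3 arc.py
```

```text
18.9 r 0.1205 ang 207.1 theta 1.398 jaw 116.9 Frad 7.5 Ftan -6.4 F [-9.6  2.2 15.8] w 0.162 z 0.0377
```

Emit:
{"op": "apply_moves", "data": {
  "deltas": [
    {"xyz": [-0.02,-0.2,0],"roll": 0,"grip": 1},
    {"xyz": [0,-0.2,0],"roll": 0,"grip": 1},
    {"xyz": [0,0,0],"roll": 0,"grip": 1},
    {"xyz": [0,0,0],"roll": 0,"grip": 1}
  ]
}}

```text
time_s: 19.3
tcp_pos: [0.513, 0.0776, 0.0376]
orientation: [-0.234, 0.972, 0.002, -0.002]
ft_force: [-21.4, 16.4, 21.7]
gripper_width: 0.159
```

```bash
python3 arc.py
```

```text
19.3 r 0.1206 ang 207.6 theta 1.407 jaw 117.1 Frad 11.4 Ftan -24.5 F [-21.4  16.4  21.7] w 0.159 z 0.0376
```

The tangential force jumped from 6.4 to 24.5 N with almost no motion, so the arm is against the stop. I'll ease slightly, keeping a positive push, and verify by camera.

Emit:
{"op": "apply_moves", "data": {
  "deltas": [
    {"xyz": [0.1,0.1,0],"roll": 0,"grip": 1},
    {"xyz": [0,0,0],"roll": 0,"grip": 1},
    {"xyz": [0,0,0],"roll": 0,"grip": 1},
    {"xyz": [0,0,0],"roll": 0,"grip": 1},
    {"xyz": [0,0,0],"roll": 0,"grip": 1}
  ]
}}

```text
time_s: 19.8
tcp_pos: [0.5129, 0.0779, 0.0377]
orientation: [-0.234, 0.972, 0.001, -0.001]
ft_force: [-12.3, 15.0, 14.0]
gripper_width: 0.165
```

```bash
python3 arc.py; python3 - <<'E'
from h import *
b,_=grab('scene');a,_=grab('top')
save(np.hstack([cv2.resize(b[110:290,60:340],(500,321),interpolation=cv2.INTER_CUBIC),cv2.resize(a[140:240,170:270],(300,321),interpolation=cv2.INTER_CUBIC)]),'s6.png')
f=load('scene');P=cloud(f);h=hsv(f).astype(int)
for nm,lo,hi in(('orange',5,14),('red',-4,4),('blue',105,122)):
    H=(h[...,0]+20)%180-20
    m=((H>=lo)&(H<=hi)&(h[...,1]>170)&(h[...,2]>80)&(P[...,2]>.03)&(P[...,2]<.12)&(f['d']>0)&(P[...,0]<.65)).astype(np.uint8)
    k,l,st,c=cv2.connectedComponentsWithStats(m)
    for i in range(1,k):
        if st[i,4]>=4: q=P[l==i];print(nm,c[i].round(),st[i,4],np.median(q,0).round(4),q.min(0).round(3),q.max(0).round(3))
E
```

```text
19.8 r 0.1205 ang 207.5 theta 1.405 jaw 117.1 Frad 4.0 Ftan -19.0 F [-12.3  15.   14. ] w 0.165 z 0.0377
orange [230. 200.] 31 [ 0.568  -0.0347  0.089 ] [ 0.558 -0.039  0.071] [ 0.571 -0.028  0.094]
```

View pics/s6.png

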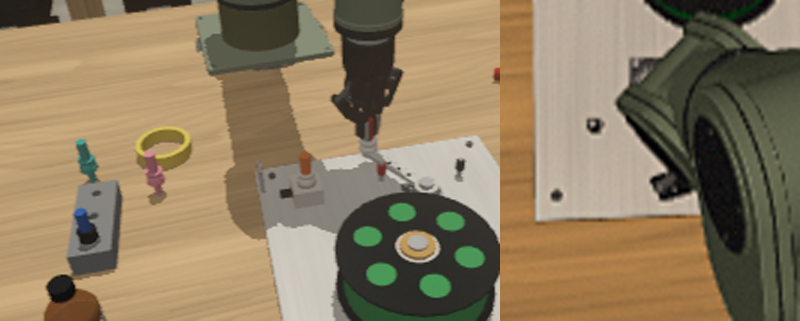

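The arm, with its bar at crop (395,170), lies against the red stop at (381,170). The fingers hold the red knob at (371,128), the orange post stands seated at (306,175), and the blue post and bystanders are undisturbed. Handing in.

```bash
python3 -c "
from station import robot
print(robot.finish_job())"
```

```text
the job is handed in; nothing more can be done
None
```

The job is done and handed in at about 20 s of the 64 s allowed. The orange-headed post is home in the socket and released, and the fingers are holding the dancer arm against the red stop.

- **Missed grasp:** my first try at the post failed. The real fingertips sit about 32 mm above the reported TCP, so they shut on top of the head and pressed with about 20 N. I measured the offset, confirmed the post had settled upright again, and regrasped it lower.
- **Post:** the force rose at exactly the height predicted for the flange meeting the block. After release, the camera showed the post upright at the socket's position. Its head read 3–4 mm high in depth, about the same as in the rack.
- **Dancer arm:** at the stop the tangential force jumped from 6 to 24 N with almost no motion. I eased it to about 19 N. The angle computed from the gripper's position reads 1.405 rad against the nominal 1.40.
- **Other objects:** in the last picture the blue-headed post, tape roll and bottle are undisturbed. I last saw the screwdriver lying in place while moving to the knob; the final crop shows only its end. The last top view was blocked by the robot's own arm, so the final check rests on the scene camera and the force readings.

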